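# Hang washed finger parts in the drying station and start its blower

### The arm

A 7-joint arm with a two-finger parallel gripper is mounted at the origin on the work surface. World frame = base frame: x ahead of the robot, y to its left, z up, the work surface at z = 0. Lengths are in m, angles in rad, forces in N, time in s.
With the tool pointing down it reaches from about 0.425 to 0.875 m from the base axis. Payload 4.7 kg.
Tool frame: the origin (TCP) lies midway between the tips of the shut fingers; the grasp point (between the pads) lies 19 mm behind it (ctrl.grip_point_offset is the distance from the TCP to the grasp point, in m); z points along the fingers, y is the line along which they close (so a half turn about z gives the same grasp; the last joint's range is limited). The gripper opens to 87 mm and grips with 3 to 60 N. Pads are 19 mm wide; open, the fingers measure 117 mm over their backs; the gripper's body (75 mm by 190 mm) begins 51 mm behind the grasp point.
Start: joints at [-1.168, 0.321, -0.07, 1.45, 0.023, 1.371, -0.057], TCP at [0.246, 0.601, 0.223] pointing down, gripper open.
Joint ranges: [-2.86, 2.86], [-0.3, 2.09], [-1.38, 1.24], [0.06, 2.45], [-1.56, 4.7], [0.09, 2.05], [-2.69, 2.69]. Speed limits (rad/s): [2.57, 2.57, 3.14, 3.14, 3.14, 3.14, 3.14].

### API

Orientations are given as a rotation vector (axis times angle).
In Python, from bench import ctrl gives the robot as it stands. The module is installed in compiled form; this text tells all that it offers.
- The arm moves only by the shell command python3 -m handwheel 'ROWS' [OPENING] [FORCE]. ROWS is JSON, a list of rows, each an object of numbers: "x", "y", "z": the shift along the tool's x, y, z in m; "wx", "wy", "wz": the turn, a rotation vector about the tool's x, y, z in degrees. A call has 1 to 10 rows; each row is the pose to reach, as a shift and turn from the pose commanded when the call began, along the tool's axes at that moment; what a row does not reach only later rows make up. A row lasts 1/12 s, in which the tool goes at most 41.7 mm and 7.16 degrees, less where a joint would pass 70% of its speed; a pose out of reach is approached as far as the arm can. A call with a gripper value outside its range is refused whole. OPENING is the finger opening in m, from 0 to 0.087, set as the call begins (- or left out, the last holds). The fingers move at their own pace and stop on an object; FORCE is the grip in N (left out, the last holds). Time passes only in rows, so rows that repeat a pose let the fingers close. It gives the time, the measured TCP pose, the force, the opening and the grip force at its end, in the units of the state.
- ctrl.get_state(): the state, without advancing time (a new reading comes with each control period).
- ctrl.get_image(name): name is "side" or "top" or "wrist"; returns a dict with "image" (420x560x3 uint8, red, green, blue), "K" (3x3 intrinsics, pixels), "world_to_cam" (4x4, takes a point from world to camera coordinates); the wrist camera has in their place "hand_eye" (4x4, takes a point from camera to tool coordinates, whose origin is the TCP and whose axes are the flange's). Camera axes: x right, y down, z forward; pixel columns grow to the right and rows downward; lengths in m; the calibration is good to about 2 mm. A picture is of the moment at which its call begins: read the wrist's pose just before it. There is no depth.
- ctrl.close_job(): hands the job in; it is judged then, once.
The state is a dict: "time": time; "joint_positions": joint angles; "qd": joint speeds; "joint_torque": joint torques, N m; "position": TCP position; "tool_rot": TCP orientation; "ft_force": force on the tool from outside, world axes, zero at the start; "torque": the same for the moment, N m; "grip_width": opening from 0.0 (shut) to 1.0 (fully open); "grip_force": force on a finger pad.
Only numpy, scipy, OpenCV 4.12 (cv2) and the standard library are available. Lean on these libraries where they do the work, as an engineer would, in place of code of your own. Each camera call takes 0.05 s, during which the arm holds its last target. There are 200 camera calls.

### The job

The washed finger joints in the wire basket have to be dried at the bench drying station. Push the drip tray fully home under the hook, hang the basket by its handle across both prongs of the hook so that it hangs level and still in front of the air nozzle, and pull the slide gate in the duct all the way up, in whatever order suits; only when all of that is done, pull the spring-loaded start knob on the sloping panel straight out to its stop, hold it there for about half a second and let it go back in by itself or with your hand. Keep the basket upright all the while, and leave the tape roll, cup and screwdriver where they lie.

Things in the scene. Friction and masses are not known exactly. Their poses are not given: they have to be found in the camera images.
- station: Bench drying station, fixed, turned up to 0.15 rad; x away from robot, y left, z up. Blower housing 250 mm tall, y -73 to 73 mm, x -20 to 150, its hood overhanging a control panel in front that slopes 27 deg from level, rising away from the robot (x -110, z 30 to x 0, z 86 mm). Duct, gate and air nozzle on its right (-y) side, then hook and drip tray on a 6 mm base sheet.
- hook_seat (a point): Where the middle of the handle bar lies when the basket hangs right, 202 mm above the bench; axes as station. Twin-prong hook: two steel wires, 6 mm diameter, 32 mm either side in y, run along x, seats level from x -20 to +20 mm, wire axis 7 mm below this point. Behind, they rise to z +29 at x +46 mm and drop to the base at x +75 mm. Nothing between them but a low crossbar.
- hook_tip (a point): Midway between the hook's two upturned tips, which face the robot: 31 mm in front of hook_seat (station -x), its height the top of the tips, 15 mm above hook_seat. Bring the basket in from the front, handle bar above the tips and rim below the wires, move along +x past the tips and lower it onto the seats.
- nozzle (a point): Middle of the air nozzle's end face, 52 mm across, 110 mm above the bench, blowing to station -y; 70 mm to the left of the hook's middle, so 20 mm from the side of the hanging basket.
- tray (a joint): Drip tray below the hook: shallow steel tray 110 x 110 mm, sliding along station x. Value in m: 0 = fully home at its stop, larger = standing out towards the robot (starts 0.04 to 0.075). About 2 N friction, stays where left.
- tray_front (a point): Middle of the outer face of the tray's upright front wall (110 mm wide, 7 to 43 mm above the bench), 25 mm above the bench; station axes: push along +x. At its top edge a ledge 50 mm wide, 4 mm thick juts 12 mm towards the robot (pushing tips meet it first). Home, this face is 70 mm in front of hook_seat and 39 mm in front of the hook tips, same y.
- basket: Steel wire basket with metal finger joints (fixed in it), 80 (x) x 100 (y) x 55 mm tall, and a rigid upright bail handle over its y direction; 0.2 to 0.4 kg. Origin: centre of underside, z up. Stands on the bench left or right of the station, turned up to 0.5 rad. Front and back alike: either may face the robot when hung.
- basket_handle (a point): Middle of the handle bar, 125 mm above the basket's underside, centred; axes as basket, bar along y. Steel bar 8 mm diameter, level for 92 mm, black sleeve 12 mm diameter on the middle 36 mm: grip there, fingers closing along x. 66 mm free height above the rim. The sleeve goes between the prongs, the bare bar either side rests on them.
- gate (a joint): Slide gate (blast gate) in the duct, a flat steel blade that slides straight up. Value in m: 0 = shut, 0.045 = fully open at its stop; starts 0 to 0.008. About 4 N to lift, stays where left.
- gate_grip (a point): Centre of the black handle block on top of the gate's blade, 36 (x) x 14 (y) x 16 mm tall, 184 mm above the bench when shut; station axes. The gate's frame ends 29 mm below it (shut). Free in front and behind; housing wall 47 mm to the left, hanging basket 50 mm to the right, so take it from above with fingers closing along x.
- start_knob (a joint): Pull-to-start knob. Value in m: 0 = in, at rest; 0.012 = pulled out to its stop. Its spring pulls back with about 4 N at rest and 10 N at the stop; let go, it returns in by itself.
- knob_grip (a point): Middle of the knob's round black mushroom head, 36 mm diameter, 16 mm thick, 24 mm off the panel. z = knob axis, outward, leaning 27 deg from vertical towards the robot: pull along +z. y = station y, free both sides. The hood overhangs from 11 mm behind and 88 mm above it: come tilted along the axis, fingers closing along y, tips clear of the 4 mm bezel on the panel.
- tape_roll: Paper tape roll lying flat, 100 mm across, 25 mm tall, origin at centre of underside; in the other of the two places where the basket may stand. Leave alone.
- cup: White plastic cup, 72 mm across, 85 mm tall, origin at centre of underside; right of the station, further back. Leave alone.
- screwdriver: Screwdriver lying along its x axis, left of the station, pointing away to the left. Leave alone.
Mind the look-alikes: they are no part of the job. Several things look just like the basket: the one meant starts farthest from the robot's base.

How it is judged:
On the way, in this order (a step that is already met when the one before it is completed fails the run):
1. ready: drip tray home, basket hanging level on both prongs and let go, gate fully open, knob still in (value of joint tray below 0.006 m and value of joint gate above 0.04 m and x of basket_handle in the frame of hook_seat between -0.03 and 0.03 m and y of basket_handle in the frame of hook_seat between -0.018 and 0.018 m and z of basket_handle in the frame of hook_seat between -0.007 and 0.007 m and angle between basket's own z axis and vertical below 0.2 rad and value of joint start_knob below 0.003 m and contact force between the fingers and basket below 0.3 N), for 0.2 s.
2. start knob pulled out to its stop and held a moment (value of joint tray below 0.006 m and value of joint gate above 0.04 m and x of basket_handle in the frame of hook_seat between -0.03 and 0.03 m and y of basket_handle in the frame of hook_seat between -0.018 and 0.018 m and z of basket_handle in the frame of hook_seat between -0.007 and 0.007 m and angle between basket's own z axis and vertical below 0.2 rad and value of joint start_knob above 0.01 m), for 0.25 s.
At the end, for the whole second after the job is handed in: Tray home (6 mm), gate open (40 of 45 mm), basket at rest and level (0.2 rad) on both prongs, handle within 30 mm in x, 18 in y, 7 in z of hook_seat; knob, pulled out 10 mm or more for 0.25 s with all that ready, is back in (2 mm) (value of joint tray below 0.006 m and value of joint gate above 0.04 m and x of basket_handle in the frame of hook_seat between -0.03 and 0.03 m and y of basket_handle in the frame of hook_seat between -0.018 and 0.018 m and z of basket_handle in the frame of hook_seat between -0.007 and 0.007 m and angle between basket's own z axis and vertical below 0.2 rad and value of joint start_knob below 0.002 m and linear speed of basket below 0.03 m/s); the robot touches nothing.
It fails at once if the basket is tipped by more than 0.6 rad (angle between basket's own z axis and vertical above 0.6 rad).
It fails at once if the start knob is pulled (more than 6 mm) before tray, basket and gate are ready (value of joint start_knob above 0.006 m and (value of joint tray above 0.02 m or value of joint gate below 0.03 m or distance between basket_handle and hook_seat above 0.05 m)).
It fails at once if the tape roll, cup or screwdriver is moved by more than 30 mm (distance of any of tape_roll, cup, screwdriver from where it was at the start of the episode above 0.03 m).
It also fails if it takes over 72 s, if anything falls off the work surface, if the arm or the gripper's body presses on something with over 40 N, if the wrist force passes 120 N, or if a joint passes its speed limit or range.

## Working session

There is one attempt and no reset: what is moved stays moved. The work goes in short steps, Python scripts to look and compute and a shell command to move; the robot and the scene stay as the last step left them, time stands still between calls to the robot, and variables do not carry over. Pictures are saved under pics/ and viewed, at most 10 in all, crops included, and the job is handed in when it is done.

```bash
mkdir -p pics && cat > h.py <<'E'
import numpy as np, cv2, json
from scipy.spatial.transform import Rotation as R
from bench import ctrl
def shot(n,f):
    s=ctrl.get_state(); d=ctrl.get_image(n); cv2.imwrite('pics/'+f+'.png',d['image'][:,:,::-1])
    if n=='wrist':
        T=np.eye(4);T[:3,:3]=R.from_rotvec(s['tool_rot']).as_matrix();T[:3,3]=s['position']
        W=np.linalg.inv(T@np.array(d['hand_eye']))
    else: W=np.array(d['world_to_cam'])
    np.savez('pics/'+f+'.npz',K=d['K'],W=W); return d['image']
def cam(f):
    c=np.load('pics/'+f+'.npz'); return c['K'],c['W']
def ray(f,u,v):
    K,W=cam(f); d=W[:3,:3].T@np.linalg.solve(K,[u,v,1]); return -W[:3,:3].T@W[:3,3],d/np.linalg.norm(d)
def onz(f,u,v,z):
    o,d=ray(f,u,v); return o+d*(z-o[2])/d[2]
def tri(*obs):
    A=np.zeros((3,3));b=np.zeros(3);L=[]
    for o in obs:
        o,d=ray(*o);P=np.eye(3)-np.outer(d,d);A+=P;b+=P@o;L.append((o,P))
    x=np.linalg.solve(A,b); return x,[np.linalg.norm(P@(x-o)) for o,P in L]
def proj(f,p):
    K,W=cam(f);q=K@(W[:3,:3]@np.array(p)+W[:3,3]);return q[:2]/q[2]
def go(pos,rot=None):
    "shift in tool axes, turn deg to reach TCP pos/rot (matrix)"
    s=ctrl.get_state();M=R.from_rotvec(s['tool_rot']).as_matrix()
    d=M.T@(np.array(pos)-s['position']); print('shift mm',np.round(d*1e3,1))
    if rot is not None: print('turn deg',np.round(R.from_matrix(M.T@rot).as_rotvec(degrees=True),1))
E
python3 - <<'E'
from h import *
for n in('top','side'):
    im=shot(n,n+'0'); K,W=cam(n+'0'); print(n,np.round(-W[:3,:3].T@W[:3,3],3))
s=ctrl.get_state();print(s);print(np.round(R.from_rotvec(s['tool_rot']).as_matrix(),3))
E
```

```text
top [0.23  0.016 1.499]
side [-0.168 -0.736  0.988]
{'time': 0.1, 'joint_positions': array([-1.16793902,  0.3217398 , -0.07012329,  1.45159959,  0.02263095,
        1.37082508, -0.05693352]), 'qd': array([ 0.00028124,  0.00028527, -0.00048985, -0.00338514,  0.00122168,
        0.00201872,  0.00077153]), 'joint_torque': array([ 5.62191497e-05, -4.92569947e+01, -4.05807188e-01, -3.13399994e+01,
       -6.42835326e-02,  3.94646998e-02,  7.00328542e-05]), 'position': array([0.2462094 , 0.60099567, 0.22155372]), 'tool_rot': array([-6.06716842e-01, -3.08221392e+00,  2.77892675e-03]), 'ft_force': array([ 0.26602727, -1.1381701 ,  0.38444355]), 'torque': array([-0.02275616,  0.01866206,  0.02007735]), 'grip_force': 0.0, 'grip_width': 0.9943859882098505}
[[-0.925  0.379 -0.001]
 [ 0.379  0.925 -0.002]
 [-0.    -0.002 -1.   ]]
```

View pics/top0.png

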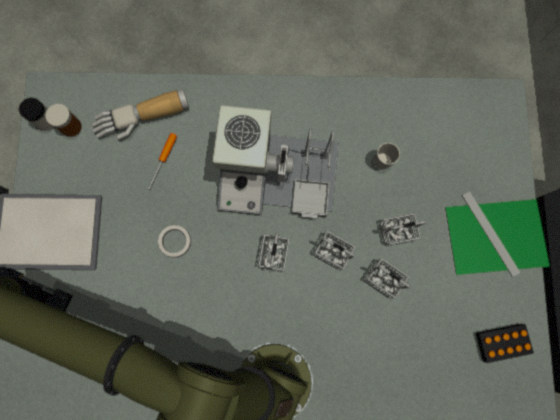

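View pics/side0.png

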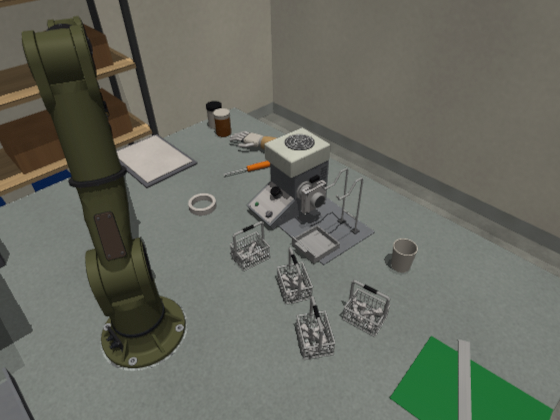

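The top view shows the base at about (275,380), the station at (215–335,105–215), the tape roll at (174,241), the cup at (387,156) and the screwdriver at (165,155). There are four baskets, at about (272,252), (332,250), (385,278) and (400,230). The last looks farthest from the base, so I'll enlarge to confirm.

```bash
python3 - <<'E'
from h import *
t=cv2.imread('pics/top0.png');s=cv2.imread('pics/side0.png')
a=cv2.resize(t[90:300,205:435],(657,600),interpolation=cv2.INTER_CUBIC)
cv2.imwrite('pics/ztop.png',a)
b=cv2.resize(s[120:360,220:420],(500,600),interpolation=cv2.INTER_CUBIC)
cv2.imwrite('pics/zside.png',b)
for u,v in((272,252),(332,250),(385,278),(400,230)):
    p=onz('top0',u,v,.04);print(np.round(p,3),np.hypot(*p[:2]).round(3))
E
```

```text
[0.387 0.011 0.04 ] 0.387
[ 0.395 -0.175  0.04 ] 0.432
[ 0.311 -0.336  0.04 ] 0.458
[ 0.46  -0.388  0.04 ] 0.602
```

View pics/ztop.png

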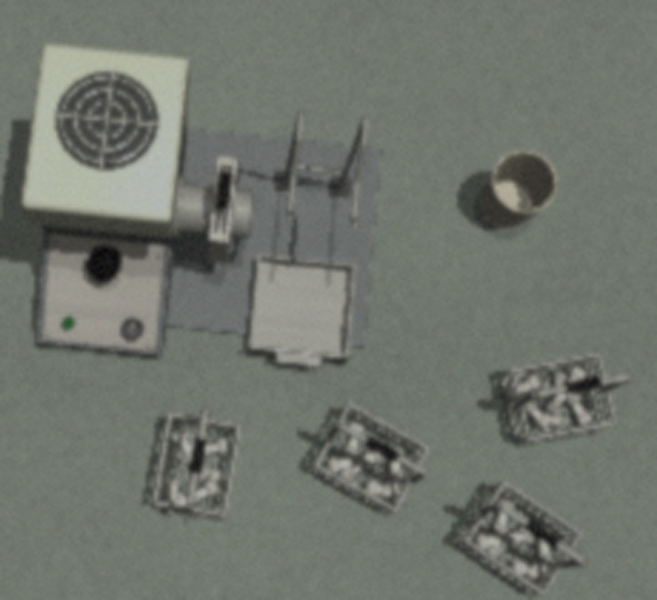

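View pics/zside.png

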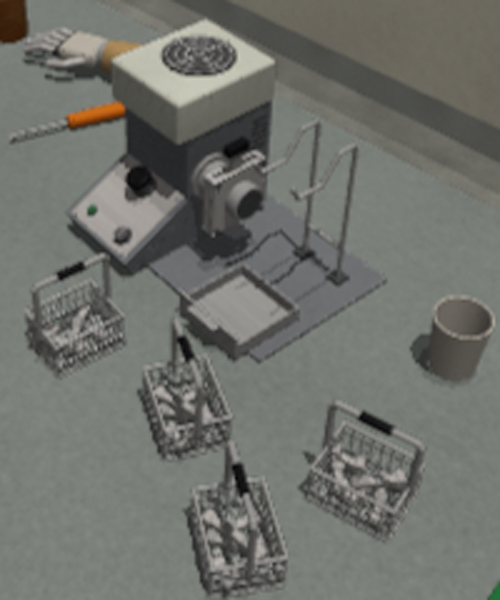

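Candidates in the top view:

| Basket pixel | Distance from base |
|---|---|
| (272,252) | 0.39 m |
| (332,250) | 0.43 m |
| (385,278) | 0.46 m |
| (400,230) | 0.60 m |

The last is the one meant. Its black sleeve is at crop (584,384) in the top view and (376,422) in the side view. In the same crops I can see the knob at top (102,264) / side (139,180), the gate block at (225,185) / (236,148), and the hook tips at about (291,212) and (355,218). Next step is triangulation.

```bash
python3 - <<'E'
from h import *
T=lambda u,v:('top0',205+u/2.857,90+v/2.857)
S=lambda u,v:('side0',220+u/2.5,120+v/2.5)
for n,a,b in(('basket sleeve',T(584,384),S(376,422)),('end R',T(625,379),S(422,440)),('end L',T(486,404),S(334,406)),('knob',T(102,264),S(139,180)),('gate',T(225,185),S(236,148)),('tipR',T(355,218),S(297,193)),('tipL',T(291,212),S(262,167))):
    p,e=tri(a,b);print(n,np.round(p,3),np.round(e,4))
H=[onz(*T(u,v),.25) for u,v in((45,45),(189,58),(25,208),(177,223))]
print(np.round(H,3))
for a,b in((1,0),(3,2)): d=H[b]-H[a];print('yaw',np.arctan2(-d[0],d[1]),np.linalg.norm(d))
for a,b in((2,0),(3,1)): d=H[b]-H[a];print('yaw',np.arctan2(d[1],d[0]),np.linalg.norm(d))
for q in((274,350),(322,355),(250,347),(345,357)): print('tray',np.round(onz(*T(*q),.043),3))
# base sheet right edge / panel front edges
for q in((36,345),(160,355)): print('panel',np.round(onz(*T(*q),.03),3))
E
```

```text
basket sleeve [ 0.463 -0.392  0.128] [0.0001 0.0001]
end R [ 0.472 -0.438  0.131] [0.0045 0.0045]
end L [ 0.466 -0.316  0.078] [0.0211 0.0211]
knob [0.595 0.108 0.091] [0.0012 0.0012]
gate [ 0.653 -0.019  0.183] [0.0014 0.0014]
tipR [ 0.615 -0.149  0.204] [0.0004 0.0004]
tipL [ 0.622 -0.086  0.205] [0.0018 0.0018]
[[0.774 0.159 0.25 ]
 [0.762 0.018 0.25 ]
 [0.607 0.173 0.25 ]
 [0.594 0.028 0.25 ]]
yaw -0.08128547368094476 0.14180562808798974
yaw -0.08946659933016829 0.1462249361324142
yaw -0.08386549928412271 0.1669422450352951
yaw -0.05759686337831788 0.1681851470009784
tray [ 0.512 -0.078  0.043]
tray [ 0.507 -0.131  0.043]
tray [ 0.515 -0.052  0.043]
tray [ 0.505 -0.156  0.043]
panel [0.517 0.184 0.03 ]
panel [0.507 0.047 0.03 ]
```

```bash
cat >> h.py <<'E'
YAW=-.085
ex=np.array([np.cos(YAW),np.sin(YAW),0]);ey=np.array([-ex[1],ex[0],0])
def down(az):  # tool pointing down, tool y at azimuth az
    y=np.array([np.cos(az),np.sin(az),0]);z=np.array([0,0,-1.]);return np.stack([np.cross(y,z),y,z],1)
E
python3 -c "
from h import *
go([.48,.25,.22],down(np.pi/2+YAW)); go([.475,-.102,.15])"
```

```text
shift mm [-349.4 -236.2    2. ]
turn deg [ -0.1  -0.  -17.4]
shift mm [-478.2 -563.7   72.6]
```

```bash
R='' ; python3 -m handwheel '[{"x":-0.35,"y":-0.236,"wz":-17.4},{"x":-0.35,"y":-0.236,"wz":-17.4},{"x":-0.35,"y":-0.236,"wz":-17.4},{"x":-0.35,"y":-0.236,"wz":-17.4},{"x":-0.35,"y":-0.236,"wz":-17.4},{"x":-0.35,"y":-0.236,"wz":-17.4},{"x":-0.35,"y":-0.236,"wz":-17.4},{"x":-0.35,"y":-0.236,"wz":-17.4},{"x":-0.35,"y":-0.236,"wz":-17.4},{"x":-0.35,"y":-0.236,"wz":-17.4}]' 0 30
python3 -c "
from h import *
go([.475,-.102,.15],down(np.pi/2+YAW))"
```

```text
shift mm [-478.2 -563.7   72.6]
turn deg [ -0.1  -0.  -17.4]invalid input at $[0]: expected keys x, y, z, wx, wy, wz
```

```bash
python3 -m handwheel '[{"x":-0.35,"y":-0.236,"z":0,"wx":0,"wy":0,"wz":-17.4},{"x":-0.35,"y":-0.236,"z":0,"wx":0,"wy":0,"wz":-17.4},{"x":-0.35,"y":-0.236,"z":0,"wx":0,"wy":0,"wz":-17.4},{"x":-0.35,"y":-0.236,"z":0,"wx":0,"wy":0,"wz":-17.4},{"x":-0.35,"y":-0.236,"z":0,"wx":0,"wy":0,"wz":-17.4},{"x":-0.35,"y":-0.236,"z":0,"wx":0,"wy":0,"wz":-17.4},{"x":-0.35,"y":-0.236,"z":0,"wx":0,"wy":0,"wz":-17.4},{"x":-0.35,"y":-0.236,"z":0,"wx":0,"wy":0,"wz":-17.4},{"x":-0.35,"y":-0.236,"z":0,"wx":0,"wy":0,"wz":-17.4},{"x":-0.35,"y":-0.236,"z":0,"wx":0,"wy":0,"wz":-17.4}]' 0 30
python3 -c "
from h import *
go([.475,-.102,.15],down(np.pi/2+YAW))"
```

```text
time: 0.93
position: [0.4782, 0.2533, 0.2224]
tool_rot: [-0.134, -3.139, -0.0]
ft_force: [1.3, 0.7, 0.4]
grip_width: 0.324
grip_force: 0.0
shift mm [ -27.1 -354.2   72.4]
turn deg [ 0. -0. -0.]
```

```bash
python3 -m handwheel '[{"x":-0.027,"y":-0.354,"z":0.072,"wx":0,"wy":0,"wz":0},{"x":-0.027,"y":-0.354,"z":0.072,"wx":0,"wy":0,"wz":0},{"x":-0.027,"y":-0.354,"z":0.072,"wx":0,"wy":0,"wz":0},{"x":-0.027,"y":-0.354,"z":0.072,"wx":0,"wy":0,"wz":0},{"x":-0.027,"y":-0.354,"z":0.072,"wx":0,"wy":0,"wz":0},{"x":-0.027,"y":-0.354,"z":0.072,"wx":0,"wy":0,"wz":0},{"x":-0.027,"y":-0.354,"z":0.072,"wx":0,"wy":0,"wz":0},{"x":-0.027,"y":-0.354,"z":0.072,"wx":0,"wy":0,"wz":0},{"x":-0.027,"y":-0.354,"z":0.072,"wx":0,"wy":0,"wz":0},{"x":-0.027,"y":-0.354,"z":0.072,"wx":0,"wy":0,"wz":0}]'
python3 - <<'E'
from h import *
go([.475,-.102,.022],down(np.pi/2+YAW)); shot('wrist','w1')
E
```

```text
time: 1.77
position: [0.4724, -0.107, 0.1494]
tool_rot: [-0.149, -3.136, 0.004]
ft_force: [0.1, -0.1, 0.0]
grip_width: 0.008
grip_force: 0.0
shift mm [ -2.4   5.6 127.4]
turn deg [-0.2 -0.1 -0.6]
```

View pics/w1.png

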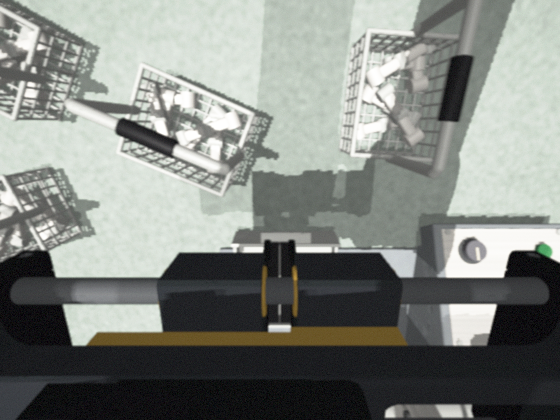

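The wrist view shows the fingertips at about (280,250), the tray's ledge front edge at about (285,233), and two baskets in front of the tray with room between them. I'll check the ledge position.

```bash
python3 - <<'E'
from h import *
for q in((262,233),(313,233),(222,248),(338,250)):print(np.round(onz('w1',*q,.043),4))
print(proj('w1',[.475,-.102,.022]))
E
```

```text
[ 0.4969 -0.1276  0.043 ]
[ 0.5016 -0.0774  0.043 ]
[ 0.5091 -0.1694  0.043 ]
[ 0.5222 -0.0535  0.043 ]
[285.41729817 203.77922851]
```

```bash
python3 -m handwheel '[{"x":0,"y":0.004,"z":0.04,"wx":0,"wy":0,"wz":-0.5},{"x":0,"y":0.004,"z":0.08,"wx":0,"wy":0,"wz":-0.5},{"x":0,"y":0.004,"z":0.11,"wx":0,"wy":0,"wz":-0.5},{"x":0,"y":0.004,"z":0.127,"wx":0,"wy":0,"wz":-0.5},{"x":-0.015,"y":0.004,"z":0.127,"wx":0,"wy":0,"wz":-0.5},{"x":-0.030,"y":0.004,"z":0.127,"wx":0,"wy":0,"wz":-0.5},{"x":-0.045,"y":0.004,"z":0.127,"wx":0,"wy":0,"wz":-0.5},{"x":-0.055,"y":0.004,"z":0.127,"wx":0,"wy":0,"wz":-0.5},{"x":-0.065,"y":0.004,"z":0.127,"wx":0,"wy":0,"wz":-0.5},{"x":-0.070,"y":0.004,"z":0.127,"wx":0,"wy":0,"wz":-0.5}]'
```

```text
time: 2.65
position: [0.5451, -0.1003, 0.0231]
tool_rot: [-0.117, -3.138, -0.001]
ft_force: [-1.8, 0.9, -0.9]
grip_width: 0.007
grip_force: 1.1
```

```bash
python3 -m handwheel '[{"x":-0.005,"y":0,"z":0,"wx":0,"wy":0,"wz":0},{"x":-0.01,"y":0,"z":0,"wx":0,"wy":0,"wz":0},{"x":-0.013,"y":0,"z":0,"wx":0,"wy":0,"wz":0},{"x":-0.016,"y":0,"z":0,"wx":0,"wy":0,"wz":0}]';python3 -m handwheel '[{"x":-0.003,"y":0,"z":0,"wx":0,"wy":0,"wz":0},{"x":-0.006,"y":0,"z":0,"wx":0,"wy":0,"wz":0}]'
```

```text
time: 2.98
position: [0.5491, -0.1009, 0.0224]
tool_rot: [-0.119, -3.114, -0.009]
ft_force: [-34.9, 6.1, 26.8]
grip_width: 0.005
grip_force: 17.8
time: 3.15
position: [0.5493, -0.1008, 0.0221]
tool_rot: [-0.12, -3.102, -0.012]
ft_force: [-49.3, 8.5, 40.7]
grip_width: 0.006
grip_force: 24.9
```

```bash
python3 -m handwheel '[{"x":0.03,"y":0,"z":0,"wx":0,"wy":0,"wz":0},{"x":0.05,"y":0,"z":-0.03,"wx":0,"wy":0,"wz":0},{"x":0.05,"y":0,"z":-0.07,"wx":0,"wy":0,"wz":0},{"x":0.05,"y":0,"z":-0.11,"wx":0,"wy":0,"wz":0},{"x":0.05,"y":0,"z":-0.15,"wx":0,"wy":0,"wz":0},{"x":0.05,"y":0,"z":-0.19,"wx":0,"wy":0,"wz":0},{"x":0.05,"y":0,"z":-0.23,"wx":0,"wy":0,"wz":0},{"x":0.05,"y":0,"z":-0.26,"wx":0,"wy":0,"wz":0}]' 0.08
python3 - <<'E'
from h import *
shot('top','top1');go([.65,-.02,.26],down(YAW))
t=cv2.imread('pics/top1.png')
cv2.imwrite('pics/ztop1.png',cv2.resize(t[90:300,205:435],(657,600),interpolation=cv2.INTER_CUBIC))
E
```

```text
time: 3.82
position: [0.5179, -0.1001, 0.2885]
tool_rot: [0.121, 3.132, 0.001]
ft_force: [0.9, -0.3, 0.0]
grip_width: 0.526
grip_force: 0.0
shift mm [-122.3   90.1   36.1]
turn deg [ 0.8  0.6 90.5]
```

View pics/ztop1.png

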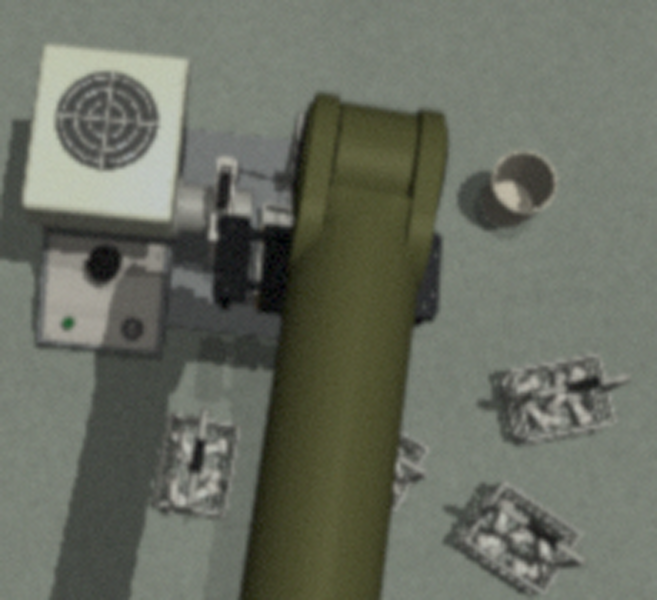

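The arm hides the tray here, so I'll check it from the wrist later. Now above the gate, turning a quarter.

```bash
python3 -m handwheel '[{"x":0,"y":0,"z":0,"wx":0,"wy":0,"wz":90.5},{"x":-0.01,"y":0.01,"z":0,"wx":0,"wy":0,"wz":90.5},{"x":-0.03,"y":0.03,"z":0,"wx":0,"wy":0,"wz":90.5},{"x":-0.05,"y":0.04,"z":0,"wx":0,"wy":0,"wz":90.5},{"x":-0.07,"y":0.06,"z":0,"wx":0,"wy":0,"wz":90.5},{"x":-0.09,"y":0.07,"z":0,"wx":0,"wy":0,"wz":90.5},{"x":-0.11,"y":0.08,"z":0.01,"wx":0,"wy":0,"wz":90.5},{"x":-0.122,"y":0.09,"z":0.025,"wx":0,"wy":0,"wz":90.5},{"x":-0.122,"y":0.09,"z":0.025,"wx":0,"wy":0,"wz":90.5},{"x":-0.122,"y":0.09,"z":0.025,"wx":0,"wy":0,"wz":90.5}]'
python3 -c "
from h import *
go([.65,-.02,.26],down(YAW))"
```

```text
time: 4.7
position: [0.6458, -0.0179, 0.2572]
tool_rot: [-1.94, -2.471, 0.001]
ft_force: [-0.1, -0.2, 0.6]
grip_width: 0.918
grip_force: 0.0
shift mm [-3.   3.6 -2.8]
turn deg [-0.   0.  18.6]
```

```bash
python3 -m handwheel '[{"x":0,"y":0,"z":0,"wx":0,"wy":0,"wz":18.6},{"x":0,"y":0,"z":0,"wx":0,"wy":0,"wz":18.6},{"x":0,"y":0,"z":0,"wx":0,"wy":0,"wz":18.6},{"x":0,"y":0,"z":0,"wx":0,"wy":0,"wz":18.6}]'
python3 - <<'E'
from h import *
shot('wrist','w2');go([.65,-.02,.26],down(YAW));shot('side','side1')
s=cv2.imread('pics/side1.png');w=cv2.imread('pics/w2.png')
b=cv2.resize(s[170:280,260:410],(545,400),interpolation=cv2.INTER_CUBIC)
w=w[:400,40:295] if 0 else cv2.resize(w,(255*2,191*2)); 
cv2.imwrite('pics/w2s.png',cv2.hconcat([cv2.resize(w,(400,300)),cv2.resize(b,(400,300))]))
E
```

```text
time: 5.03
position: [0.6457, -0.0191, 0.2591]
tool_rot: [2.31, 2.127, 0.002]
ft_force: [0.8, 0.4, 0.2]
grip_width: 0.917
grip_force: 0.0
shift mm [-0.5  4.5 -1. ]
turn deg [ 0.1 -0.   0.4]
```

View pics/w2s.png

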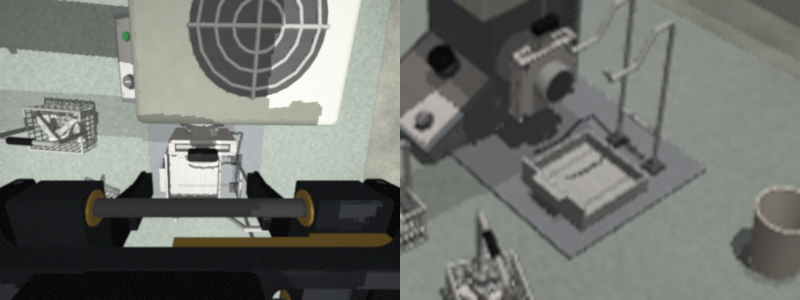

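The left half (wrist view) shows the gate's black block at crop (203,156), i.e. pixel (284,218). The right half (side view) shows the tray pushed in. Its front wall runs from crop (524,165) to (577,213).

```bash
python3 - <<'E'
from h import *
im=cv2.cvtColor(cv2.imread('pics/w2.png'),cv2.COLOR_BGR2GRAY)
m=(im<60).astype(np.uint8);n,l,st,c=cv2.connectedComponentsWithStats(m)
for i in range(1,n):
    x,y,w,h,a=st[i]
    if 200<x<340 and y<240 and a>60: print(st[i],c[i])
for z in(.184,.19):print(np.round(onz('w2',284,218,z),4))
print(proj('w2',[.65,-.02,.19]))
a=onz('side1',306.5,230.5,.043);b=onz('side1',326.4,248.2,.043);print(a,b,np.linalg.norm(a-b))
m=(a+b)/2;print('seat est from tray home',m+.07*ex)
E
```

```text
[263 207  42  19 701] [283.62482168 216.2339515 ]
[ 0.6496 -0.021   0.184 ]
[ 0.6497 -0.019   0.19  ]
[284.48008115 219.06046323]
[ 0.57011081 -0.06673459  0.043     ] [ 0.55642587 -0.16561574  0.043     ] 0.09982363796584719
seat est from tray home [ 0.63301562 -0.122118    0.043     ]
```

```bash
python3 -m handwheel '[{"x":0,"y":0.0045,"z":0.02,"wx":0,"wy":0,"wz":0},{"x":0,"y":0.0045,"z":0.05,"wx":0,"wy":0,"wz":0},{"x":0,"y":0.0045,"z":0.075,"wx":0,"wy":0,"wz":0},{"x":0,"y":0.0045,"z":0.087,"wx":0,"wy":0,"wz":0}]' && python3 -m handwheel '[{"x":0,"y":0,"z":0,"wx":0,"wy":0,"wz":0},{"x":0,"y":0,"z":0,"wx":0,"wy":0,"wz":0},{"x":0,"y":0,"z":0,"wx":0,"wy":0,"wz":0},{"x":0,"y":0,"z":0,"wx":0,"wy":0,"wz":0},{"x":0,"y":0,"z":0,"wx":0,"wy":0,"wz":0},{"x":0,"y":0,"z":0,"wx":0,"wy":0,"wz":0}]' 0.02 25
```

```text
time: 5.47
position: [0.648, -0.0192, 0.1683]
tool_rot: [-2.305, -2.131, 0.004]
ft_force: [-0.9, -1.0, 0.0]
grip_width: 0.923
grip_force: 0.0
time: 5.97
position: [0.6502, -0.0195, 0.1728]
tool_rot: [2.308, 2.13, 0.003]
ft_force: [-0.0, 0.7, 0.2]
grip_width: 0.548
grip_force: 0.0
```

```bash
python3 -m handwheel '[{"x":0,"y":0,"z":0,"wx":0,"wy":0,"wz":0},{"x":0,"y":0,"z":0,"wx":0,"wy":0,"wz":0},{"x":0,"y":0,"z":0,"wx":0,"wy":0,"wz":0},{"x":0,"y":0,"z":0,"wx":0,"wy":0,"wz":0}]' && python3 -m handwheel '[{"x":0,"y":0,"z":-0.008,"wx":0,"wy":0,"wz":0},{"x":0,"y":0,"z":-0.016,"wx":0,"wy":0,"wz":0},{"x":0,"y":0,"z":-0.024,"wx":0,"wy":0,"wz":0},{"x":0,"y":0,"z":-0.032,"wx":0,"wy":0,"wz":0},{"x":0,"y":0,"z":-0.038,"wx":0,"wy":0,"wz":0}]'
```

```text
time: 6.3
position: [0.6497, -0.0195, 0.1719]
tool_rot: [2.309, 2.13, 0.001]
ft_force: [-1.0, 0.4, 2.5]
grip_width: 0.41
grip_force: 25.0
time: 6.72
position: [0.6497, -0.0194, 0.2107]
tool_rot: [2.309, 2.131, 0.001]
ft_force: [2.2, 0.2, -3.7]
grip_width: 0.411
grip_force: 25.0
```

Gripped (opening about 36 mm) and lifting at 4 N. On to the stop.

```bash
python3 -m handwheel '[{"x":0,"y":0,"z":-0.003,"wx":0,"wy":0,"wz":0},{"x":0,"y":0,"z":-0.006,"wx":0,"wy":0,"wz":0},{"x":0,"y":0,"z":-0.008,"wx":0,"wy":0,"wz":0}]' && python3 -m handwheel '[{"x":0,"y":0,"z":-0.002,"wx":0,"wy":0,"wz":0},{"x":0,"y":0,"z":-0.003,"wx":0,"wy":0,"wz":0}]'
```

```text
time: 6.97
position: [0.6496, -0.0194, 0.2162]
tool_rot: [2.309, 2.131, -0.001]
ft_force: [7.2, -0.6, -19.8]
grip_width: 0.409
grip_force: 25.0
time: 7.13
position: [0.6494, -0.0194, 0.2164]
tool_rot: [-2.309, -2.13, 0.004]
ft_force: [9.9, -0.7, -25.0]
grip_width: 0.407
grip_force: 25.0
```

```bash
python3 -m handwheel '[{"x":0,"y":0,"z":0.003,"wx":0,"wy":0,"wz":0},{"x":0,"y":0,"z":0.003,"wx":0,"wy":0,"wz":0},{"x":0,"y":0,"z":0.003,"wx":0,"wy":0,"wz":0},{"x":0,"y":0,"z":0.003,"wx":0,"wy":0,"wz":0},{"x":0,"y":0,"z":-0.03,"wx":0,"wy":0,"wz":0},{"x":0,"y":0,"z":-0.06,"wx":0,"wy":0,"wz":0},{"x":0,"y":0,"z":-0.09,"wx":0,"wy":0,"wz":0}]' 0.075 && python3 -c "
from h import *
go([.463,-.392,.2],down(.19))"
```

```text
time: 7.72
position: [0.6492, -0.0195, 0.3126]
tool_rot: [-2.309, -2.131, -0.001]
ft_force: [0.9, 0.4, 0.2]
grip_width: 0.827
grip_force: 0.0
shift mm [-386.2 -155.8  112.4]
turn deg [  0.   -0.  -15.5]
```

```bash
python3 -m handwheel '[{"x":-0.04,"y":-0.016,"z":0,"wx":0,"wy":0,"wz":0},{"x":-0.08,"y":-0.032,"z":0,"wx":0,"wy":0,"wz":-4},{"x":-0.12,"y":-0.048,"z":0,"wx":0,"wy":0,"wz":-8},{"x":-0.16,"y":-0.064,"z":0,"wx":0,"wy":0,"wz":-12},{"x":-0.386,"y":-0.156,"z":0.11,"wx":0,"wy":0,"wz":-15.5},{"x":-0.386,"y":-0.156,"z":0.11,"wx":0,"wy":0,"wz":-15.5},{"x":-0.386,"y":-0.156,"z":0.11,"wx":0,"wy":0,"wz":-15.5},{"x":-0.386,"y":-0.156,"z":0.11,"wx":0,"wy":0,"wz":-15.5},{"x":-0.386,"y":-0.156,"z":0.11,"wx":0,"wy":0,"wz":-15.5},{"x":-0.386,"y":-0.156,"z":0.11,"wx":0,"wy":0,"wz":-15.5}]' && python3 - <<'E'
from h import *
go([.463,-.392,.2],down(.19))
E
python3 -m handwheel '[{"x":0,"y":0,"z":0,"wx":0,"wy":0,"wz":0},{"x":0,"y":0,"z":0,"wx":0,"wy":0,"wz":0}]'
python3 - <<'E'
from h import *
go([.463,-.392,.2],down(.19));shot('wrist','w3');shot('top','top2');shot('side','side2')
print(proj('w3',[.463,-.392,.125]))
E
```

```text
time: 8.55
position: [0.4717, -0.3746, 0.2104]
tool_rot: [1.999, 2.421, 0.002]
ft_force: [0.4, -0.1, 0.4]
grip_width: 0.858
grip_force: 0.0
shift mm [-15.4 -11.9  10.4]
turn deg [0.1 0.  0. ]
time: 8.72
position: [0.4698, -0.3757, 0.2098]
tool_rot: [-2.008, -2.415, 0.001]
ft_force: [1.1, 0.9, 1.1]
grip_width: 0.86
grip_force: 0.0
shift mm [-14.8  -9.7   9.9]
turn deg [-0.1 -0.  -0.4]
[269.10852475 228.51733414]
```

View pics/w3.png

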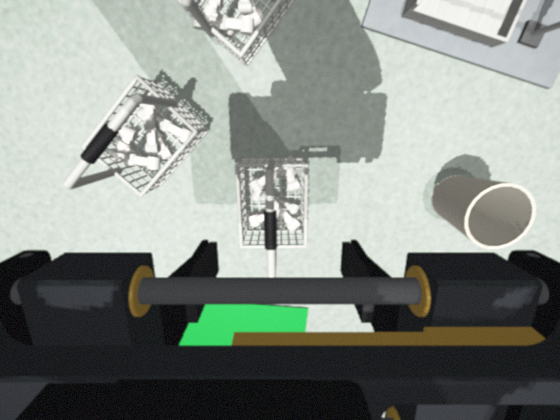

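The basket's sleeve spans (268,211) to (272,249), centre (270,229), matching the predicted (269,228.5), and the bar is aligned. Descending.

```bash
python3 -m handwheel '[{"x":-0.0148,"y":-0.0097,"z":0.01,"wx":0,"wy":0,"wz":0},{"x":-0.0148,"y":-0.0097,"z":0.03,"wx":0,"wy":0,"wz":0},{"x":-0.0148,"y":-0.0097,"z":0.06,"wx":0,"wy":0,"wz":0},{"x":-0.0148,"y":-0.0097,"z":0.09,"wx":0,"wy":0,"wz":0},{"x":-0.0148,"y":-0.0097,"z":0.104,"wx":0,"wy":0,"wz":0},{"x":-0.0148,"y":-0.0097,"z":0.104,"wx":0,"wy":0,"wz":0}]' && python3 -m handwheel '[{"x":0,"y":0,"z":0,"wx":0,"wy":0,"wz":0},{"x":0,"y":0,"z":0,"wx":0,"wy":0,"wz":0},{"x":0,"y":0,"z":0,"wx":0,"wy":0,"wz":0},{"x":0,"y":0,"z":0,"wx":0,"wy":0,"wz":0},{"x":0,"y":0,"z":0,"wx":0,"wy":0,"wz":0},{"x":0,"y":0,"z":0,"wx":0,"wy":0,"wz":0},{"x":0,"y":0,"z":0,"wx":0,"wy":0,"wz":0},{"x":0,"y":0,"z":0,"wx":0,"wy":0,"wz":0},{"x":0,"y":0,"z":0,"wx":0,"wy":0,"wz":0},{"x":0,"y":0,"z":0,"wx":0,"wy":0,"wz":0}]' 0.0 40
```

```text
time: 9.37
position: [0.4656, -0.3863, 0.1029]
tool_rot: [-1.993, -2.421, 0.0]
ft_force: [0.4, 0.7, -0.2]
grip_width: 0.863
grip_force: 0.0
time: 10.2
position: [0.4658, -0.3895, 0.1057]
tool_rot: [-2.0, -2.422, 0.0]
ft_force: [-1.9, 0.0, 1.4]
grip_width: 0.188
grip_force: 0.9
```

```bash
python3 -m handwheel '[{"x":0,"y":0,"z":0,"wx":0,"wy":0,"wz":0},{"x":0,"y":0,"z":0,"wx":0,"wy":0,"wz":0},{"x":0,"y":0,"z":0,"wx":0,"wy":0,"wz":0},{"x":0,"y":0,"z":0,"wx":0,"wy":0,"wz":0}]' && python3 -m handwheel '[{"x":0,"y":0,"z":-0.01,"wx":0,"wy":0,"wz":0},{"x":0,"y":0,"z":-0.03,"wx":0,"wy":0,"wz":0},{"x":0,"y":0,"z":-0.055,"wx":0,"wy":0,"wz":0},{"x":0,"y":0,"z":-0.085,"wx":0,"wy":0,"wz":0},{"x":0,"y":0,"z":-0.115,"wx":0,"wy":0,"wz":0},{"x":0,"y":0,"z":-0.13,"wx":0,"wy":0,"wz":0}]'
python3 - <<'E'
from h import *
t=cv2.imread('pics/top2.png');s=cv2.imread('pics/side2.png')
a=cv2.resize(t[120:225,225:345],(400,350),interpolation=cv2.INTER_CUBIC)  # 3.333
b=cv2.resize(s[160:265,280:400],(400,350),interpolation=cv2.INTER_CUBIC)
cv2.imwrite('pics/hk.png',cv2.hconcat([a,b]))
E
```

```text
time: 10.53
position: [0.4654, -0.3896, 0.1057]
tool_rot: [-2.0, -2.422, 0.0]
ft_force: [-1.0, -0.8, 0.6]
grip_width: 0.123
grip_force: 40.0
time: 11.03
position: [0.4669, -0.3901, 0.2398]
tool_rot: [1.997, 2.419, 0.002]
ft_force: [0.6, -0.7, -3.1]
grip_width: 0.123
grip_force: 39.9
```

View pics/hk.png

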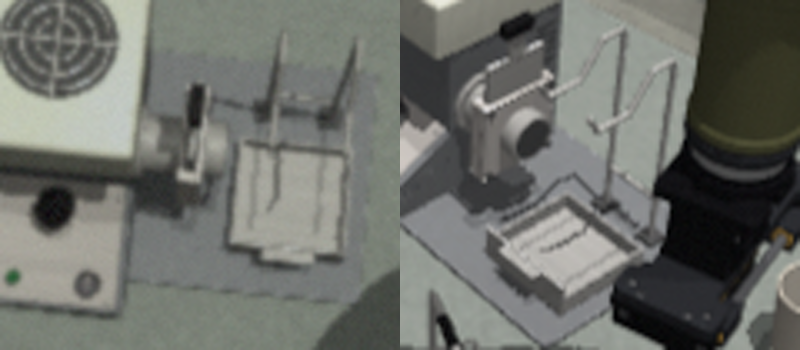

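Left half (top view): the tray is home under the prongs, with its ledge at crop (286,262) and the prong rear peaks at (285,33) and (358,38). Right half (side view): the gate is raised, the peaks are at (624,28) and (673,63), and the tips are at about (592,122) and (555,88). From these I can locate hook_seat several ways.

```bash
python3 - <<'E'
from h import *
T=lambda u,v:('top2',225+u/3.333,120+v/3.333)
S=lambda u,v:('side2',280+(u-400)/3.333,160+v/3.333)
P=[]
for a,b in((T(285,33),S(624,28)),(T(358,38),S(673,63))):
    p,e=tri(a,b);P.append(p);print('apex',np.round(p,4),np.round(e,4))
m=sum(P)/2;print('seat from apex',np.round(m-.046*ex,4),'sep',np.linalg.norm(P[0]-P[1]))
q=[onz(*S(*c),.215) for c in((592,122),(555,88))];print('tips',np.round(q,4),'sep',np.linalg.norm(q[0]-q[1]),'seat',np.round(sum(q)/2+.031*ex,4))
l=[onz(*T(*c),.041) for c in((262,261),(313,266))];print('ledge',np.round(l,4),'seat if home',sum(l)/2+.082*ex)
print('gate-seat',np.round(np.array([.650,-.0195,0])-.1*ey,4),np.round(np.array([.650,-.0195,0])-.107*ey,4))
g=[tri(T(196,98),S(518,24))];print('gate now',g)
E
```

```text
apex [ 0.7143 -0.0946  0.2319] [0.0017 0.0017]
apex [ 0.7119 -0.1564  0.2256] [0.0003 0.0003]
seat from apex [ 0.6673 -0.1216  0.2287] sep 0.06218223514442731
tips [[ 0.605  -0.1527  0.215 ]
 [ 0.6186 -0.0973  0.215 ]] sep 0.05709610916637667 seat [ 0.6427 -0.1276  0.215 ]
ledge [[ 0.5579 -0.087   0.041 ]
 [ 0.5536 -0.1353  0.041 ]] seat if home [ 0.63745991 -0.11810583  0.041     ]
gate-seat [ 0.6415 -0.1191  0.    ] [ 0.6409 -0.1261  0.    ]
gate now [(array([ 0.65493241, -0.01819642,  0.22860023]), [np.float64(0.0006349972101897234), np.float64(0.0006349972101896484)])]
```

Estimates for hook_seat cluster at about (0.642, -0.121). Tray-if-home gives 0.640, gate/nozzle 0.641 and tips 0.643, so the tray is home. Carrying the basket to a point in front of the tips.

```bash
python3 -c "
from h import *
go([.545,-.112,.218],down(YAW))"
```

```text
shift mm [258.4 129.2  21.6]
turn deg [ 0.2  0.1 15.8]
```

```bash
python3 -m handwheel '[{"x":0.012,"y":0.006,"z":0,"wx":0,"wy":0,"wz":1},{"x":0.036,"y":0.018,"z":0.004,"wx":0,"wy":0,"wz":3},{"x":0.068,"y":0.034,"z":0.006,"wx":0,"wy":0,"wz":5},{"x":0.1,"y":0.05,"z":0.008,"wx":0,"wy":0,"wz":7},{"x":0.132,"y":0.066,"z":0.01,"wx":0,"wy":0,"wz":9},{"x":0.164,"y":0.082,"z":0.014,"wx":0,"wy":0,"wz":11},{"x":0.196,"y":0.098,"z":0.018,"wx":0,"wy":0,"wz":13},{"x":0.226,"y":0.113,"z":0.02,"wx":0,"wy":0,"wz":15},{"x":0.248,"y":0.124,"z":0.022,"wx":0,"wy":0,"wz":15.8},{"x":0.258,"y":0.129,"z":0.022,"wx":0,"wy":0,"wz":15.8}]';python3 -m handwheel '[{"x":0,"y":0,"z":0,"wx":0,"wy":0,"wz":0},{"x":0,"y":0,"z":0,"wx":0,"wy":0,"wz":0},{"x":0,"y":0,"z":0,"wx":0,"wy":0,"wz":0},{"x":0,"y":0,"z":0,"wx":0,"wy":0,"wz":0}]' && python3 - <<'E'
from h import *
go([.642,-.120,.217],down(YAW))
t=shot('top','top3');s=shot('side','side3');w=shot('wrist','w4')
b=cv2.resize(s[130:280,250:410],(427,400),interpolation=cv2.INTER_CUBIC)
w=cv2.resize(w[:280,100:460],(373,400))[:,:]
cv2.imwrite('pics/pre.png',cv2.hconcat([b,w])[:,:,::-1])
E
```

```text
time: 11.87
position: [0.5444, -0.1058, 0.2132]
tool_rot: [-2.306, -2.13, -0.002]
ft_force: [-0.7, 0.9, -3.2]
grip_width: 0.122
grip_force: 40.0
time: 12.2
position: [0.5432, -0.1142, 0.2141]
tool_rot: [2.317, 2.12, -0.0]
ft_force: [-0.4, -0.4, -4.2]
grip_width: 0.123
grip_force: 39.9
shift mm [ 3.  98.9 -2.9]
turn deg [ 0.   0.  -0.2]
```

View pics/pre.png

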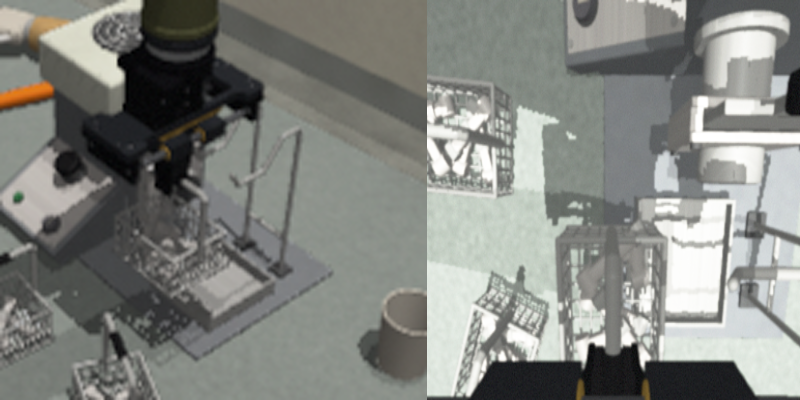

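Side view: the basket hangs level in front of the tips. Wrist view: the left prong's tip is at crop (735,275), i.e. pixel (397,192), and the bar points along station y. Checking the offset.

```bash
python3 - <<'E'
from h import *
for z in(.205,.214):
    p=onz('w4',397,192,z); seat=p-.032*ey+.031*ex; print(np.round(p,4),'seat',np.round(seat,4))
print(proj('w4',np.array([.642,-.121,.205])-.031*ex+.032*ey))
E
```

```text
[ 0.6173 -0.0829  0.205 ] seat [ 0.6455 -0.1175  0.205 ]
[ 0.6138 -0.0805  0.214 ] seat [ 0.642 -0.115  0.214]
[391.03662928 198.14998378]
```

```bash
python3 -m handwheel '[{"x":0.005,"y":0.01,"z":-0.003,"wx":0,"wy":0,"wz":0},{"x":0.005,"y":0.025,"z":-0.003,"wx":0,"wy":0,"wz":0},{"x":0.005,"y":0.04,"z":-0.003,"wx":0,"wy":0,"wz":0},{"x":0.005,"y":0.055,"z":-0.003,"wx":0,"wy":0,"wz":0},{"x":0.005,"y":0.07,"z":-0.003,"wx":0,"wy":0,"wz":0},{"x":0.005,"y":0.085,"z":-0.003,"wx":0,"wy":0,"wz":0},{"x":0.005,"y":0.094,"z":-0.003,"wx":0,"wy":0,"wz":0},{"x":0.005,"y":0.099,"z":-0.003,"wx":0,"wy":0,"wz":0},{"x":0.005,"y":0.099,"z":-0.003,"wx":0,"wy":0,"wz":0},{"x":0.005,"y":0.099,"z":-0.003,"wx":0,"wy":0,"wz":0}]'; python3 - <<'E'
from h import *
go([.642,-.1175,.185],down(YAW)); shot('wrist','w5')
im=cv2.imread('pics/w5.png')
for v in range(120,260,8):
    r=im[v,330:560].max(1).astype(int); print(v,''.join('%4d'%x for x in r[::6]))
E
```

```text
time: 13.18
position: [0.6422, -0.1155, 0.2166]
tool_rot: [-2.314, -2.123, 0.001]
ft_force: [-0.7, -0.5, -3.4]
grip_width: 0.124
grip_force: 39.9
shift mm [-2.   0.1 31.6]
turn deg [-0.1  0.  -0.1]
120  226 225 199 138 138 136 185 225 224 236 239 238 237 238 241 236 236 232 242 237 237 240 234 229 235 234 230 235 232 231 238 233 236 231 234 225 233 233 232
128  227 227 198 139 136 137 183 223 226 241 239 238 238 240 236 240 234 240 237 238 232 237 238 236 238 235 237 235 231 237 234 226 231 230 231 236 229 230 219
136  143 136 135 134 137 138 184 226 227 242 238 240 239 237 234 241 233 239 236 237 236 237 238 240 242 235 235 232 234 234 234 232 233 231 233 233 229 233 209
144  226 230 139 136 139 138 228 226 226 235 237 237 241 238 236 239 239 238 236 240 240 237 233 237 238 232 239 230 233 234 232 232 234 232 235 234 233 225 217
152  105 118 137 157 138 138 227 226 223 235 235 241 236 235 236 234 237 244 239 238 239 237 238 231 239 237 235 236 234 233 233 231 232 233 233 227 233 228 218
160  128  99 121 227 226 227 227 228 228 236 236 243 236 234 241 237 241 236 237 238 237 235 239 
[... 1295 characters left out ...]
 238 235 232 234 226 234 230 228 230 226 231 222 219 219
232  224 227 226 109 226 227 225 240 236 233 238 236 240 234 238 236 237 238 237 236 235 237 234 236 234 236 234 233 229 234 228 230 222 235 225 220 214 224 227
240  221 219 226 214 120 227 223 239 242 238 239 237 237 235 236 237 237 236 235 236 236 235 234 233 230 234 233 234 233 229 234 232 228 231 233 211 211 219 222
248  237 237 242 240 139 163 235 238 235 240 234 235 237 234 237 239 236 236 234 230 235 235 236 232 236 239 231 235 236 226 234 231 224 226 235 206 205 212 216
256   33  31  33  36  33  33  39  35  36  33  40  31 236 238 239 236 234 234 233 237 239 234 235 232 233 233 234 239 235 233  21  23   4  19  54  30 105 206 195
```

```bash
python3 -m handwheel '[{"x":-0.001,"y":0,"z":0.008,"wx":0,"wy":0,"wz":0},{"x":-0.001,"y":0,"z":0.016,"wx":0,"wy":0,"wz":0},{"x":-0.001,"y":0,"z":0.024,"wx":0,"wy":0,"wz":0},{"x":-0.001,"y":0,"z":0.028,"wx":0,"wy":0,"wz":0},{"x":-0.001,"y":0,"z":0.031,"wx":0,"wy":0,"wz":0}]';python3 -m handwheel '[{"x":0,"y":0,"z":0.001,"wx":0,"wy":0,"wz":0},{"x":0,"y":0,"z":0.002,"wx":0,"wy":0,"wz":0}]'
```

```text
time: 13.65
position: [0.6419, -0.1158, 0.1844]
tool_rot: [-2.313, -2.124, 0.002]
ft_force: [0.1, 0.1, -3.3]
grip_width: 0.121
grip_force: 39.9
time: 13.82
position: [0.6427, -0.1161, 0.1836]
tool_rot: [-2.314, -2.125, -0.0]
ft_force: [-0.5, -0.7, -4.1]
grip_width: 0.12
grip_force: 39.9
```

Not seated yet. Lower further, gently.

```bash
for i in 1 2; do python3 -m handwheel '[{"x":0,"y":0,"z":0.001,"wx":0,"wy":0,"wz":0},{"x":0,"y":0,"z":0.002,"wx":0,"wy":0,"wz":0},{"x":0,"y":0,"z":0.002,"wx":0,"wy":0,"wz":0}]' | grep -E 'pos|ft'; done
```

```text
position: [0.6429, -0.1162, 0.182]
ft_force: [0.7, 0.6, -4.3]
position: [0.6431, -0.1163, 0.1816]
ft_force: [-1.9, 1.3, 3.8]
```

Seated: the load has reversed at bar height ≈0.201. Release and check.

```bash
python3 -m handwheel '[{"x":0,"y":0,"z":0,"wx":0,"wy":0,"wz":0},{"x":0,"y":0,"z":0,"wx":0,"wy":0,"wz":0},{"x":0,"y":0,"z":0,"wx":0,"wy":0,"wz":0},{"x":0,"y":0,"z":0,"wx":0,"wy":0,"wz":0},{"x":0,"y":0,"z":0,"wx":0,"wy":0,"wz":0}]' 0.055 && python3 - <<'E'
from h import *
K=shot('wrist','w6')
print(proj('w6',[.642,-.118,.202]))
im=K.max(2).astype(int)
for u in range(240,330,6): print(u,''.join('%4d'%x for x in im[60:260:7,u]))
E
```

```text
time: 14.73
position: [0.6427, -0.1162, 0.1796]
tool_rot: [2.314, 2.125, -0.0]
ft_force: [0.8, 0.3, -0.4]
grip_width: 0.415
grip_force: 0.0
[278.72430474 275.62668579]
240   49  53  45  26 100 101 214 114 135 134 133 100 102 133 177 128 138 208 140 167 138 146 126 115 131 118  22  20  31
246   49  52  43  17 103  97 215 124 130 132 135 108 103 134 129 132 136 244 155 179 216 250 127 119 251 199 103  25  29
252   54  50  47  29 100  98 218 136 152 156 153 125 104 136 128 127 145 153 135 156 146 145 123 123 251 123 253 253 185
258   48  49  44  28  98 100 207 151 166 159 163 138 106 137 129 121 125 127 127 146 149 150 125 122 249 133 253 238 194
264   50  52  40  24  97  99 216 158 169 171 169 144 102 137 130 126 126 131 144 148 226 117 129 121 252 146 253 221 188
270   48  52  47  26  96  98 217 158 173 178 172 150 102 139 128 126 112 122 156 135 125 138 124 124 168 236 254  17  25
276   52  54  48  30  98  98 215 165 179 180 179 155 128 137 140 111 109 120 129 128 129 131 127 127 129 132 128 115  20
282   52  50  45  27  99  95 212 166 186 185 178 161 131 139 128 108 107 120 126 129 
[... 182 characters left out ...]
 95 212 160 168 170 166 150 115 139 142 128 142 145 228 134 241 207 125 123 124 254 253 225 185
300   47  58  50  29  90  99 219 141 160 160 157 135 131 134 146 131 138 150 140 223 234 229 125 124 251 152 253 252 237
306   51  55  50  27  92  97 214 127 150 148 147 128 130 134 172 132 132 145 153 154 144 138 123 125 236 243 180 240 255
312   59  49  51  29  92 100 213 111 127 133 133 134 135 146 116 131 130 226 134 163 135 175 120 115 233 162  88  31  29
318   51  51  42  29  98  97 210 115 125 136 140 136 136 137 124 127 133 151 139 184 132 155 117 120 217 140  45  25  32
324   36  42  41  87  96 100 215 108 126 137 138 132 134 136 113 131 126 120 130 114 136 112 133 119 122 118  60   8  21
```

```bash
python3 -m handwheel '[{"x":0,"y":0,"z":0,"wx":0,"wy":0,"wz":0},{"x":0,"y":0,"z":-0.005,"wx":0,"wy":0,"wz":0},{"x":0,"y":0,"z":-0.015,"wx":0,"wy":0,"wz":0},{"x":0,"y":0,"z":-0.03,"wx":0,"wy":0,"wz":0},{"x":0,"y":0,"z":-0.06,"wx":0,"wy":0,"wz":0},{"x":0,"y":0,"z":-0.09,"wx":0,"wy":0,"wz":0},{"x":0,"y":0,"z":-0.12,"wx":0,"wy":0,"wz":0},{"x":0,"y":0,"z":-0.15,"wx":0,"wy":0,"wz":0}]' && python3 - <<'E'
from h import *
a=np.sin(np.radians(27));c=np.cos(np.radians(27))
ax=-a*ex+c*np.array([0,0,1.]);zt=-ax
Rk=np.stack([np.cross(ey,zt),ey,zt],1)
g=np.array([.595,.108,.091])
print(ax);go(g+ax*(.13-.019),Rk)
go([.52,.10,.33],Rk)
E
```

```text
time: 15.45
position: [0.6426, -0.1163, 0.3325]
tool_rot: [2.314, 2.124, 0.002]
ft_force: [0.2, 0.6, 0.1]
grip_width: 0.632
grip_force: 0.0
[-0.45235145  0.03854274  0.89100652]
shift mm [ 219.4 -117.2  142.5]
turn deg [-21.1 -21.1 -88.2]
shift mm [ 205.  -140.6    2.3]
turn deg [-21.1 -21.1 -88.2]
```

```bash
python3 -m handwheel '[{"x":0.205,"y":-0.14,"z":0,"wx":-21.1,"wy":-21.1,"wz":-88.2},{"x":0.205,"y":-0.14,"z":0,"wx":-21.1,"wy":-21.1,"wz":-88.2},{"x":0.205,"y":-0.14,"z":0,"wx":-21.1,"wy":-21.1,"wz":-88.2},{"x":0.205,"y":-0.14,"z":0,"wx":-21.1,"wy":-21.1,"wz":-88.2},{"x":0.205,"y":-0.14,"z":0,"wx":-21.1,"wy":-21.1,"wz":-88.2},{"x":0.205,"y":-0.14,"z":0,"wx":-21.1,"wy":-21.1,"wz":-88.2},{"x":0.205,"y":-0.14,"z":0,"wx":-21.1,"wy":-21.1,"wz":-88.2},{"x":0.205,"y":-0.14,"z":0,"wx":-21.1,"wy":-21.1,"wz":-88.2},{"x":0.205,"y":-0.14,"z":0,"wx":-21.1,"wy":-21.1,"wz":-88.2},{"x":0.205,"y":-0.14,"z":0,"wx":-21.1,"wy":-21.1,"wz":-88.2}]' 0.065 && python3 -m handwheel '[{"x":0,"y":0,"z":0,"wx":-6,"wy":-6,"wz":-24},{"x":0,"y":0,"z":0,"wx":-6,"wy":-6,"wz":-24}]'; python3 - <<'E'
from h import *
a=np.sin(np.radians(27));c=np.cos(np.radians(27))
ax=-a*ex+c*np.array([0,0,1.]);zt=-ax
Rk=np.stack([np.cross(ey,zt),ey,zt],1)
go([.52,.10,.33],Rk);print(ctrl.get_state()['joint_positions'].round(2))
def dark(f,u,v,w,thr=70):
    im=cv2.imread('pics/'+f+'.png').max(2);u,v=int(u),int(v);sub=im[v-w:v+w+1,u-w:u+w+1]
    m=(sub<thr).astype(np.uint8);n,l,st,cc=cv2.connectedComponentsWithStats(m)
    return [(st[i][:].tolist(),(cc[i]+[u-w,v-w]).round(1)) for i in range(1,n) if st[i][4]>8]
for n in('top','side'):
    shot(n,n+'5')
    for nm,p in(('sleeve',[.642,-.118,.202]),('knob',[.595,.108,.095]),('gate',[.65,-.02,.229])):
        q=proj(n+'5',p);print(n,nm,q.round(1),dark(n+'5',*q,14))
E
```

```text
time: 16.28
position: [0.5207, 0.1004, 0.3311]
tool_rot: [0.617, 2.692, -0.021]
ft_force: [0.2, 0.3, -0.7]
grip_width: 0.745
grip_force: 0.0
time: 16.45
position: [0.5206, 0.103, 0.3306]
tool_rot: [0.269, 2.684, -0.021]
ft_force: [11.9, 1.9, 6.3]
grip_width: 0.749
grip_force: 0.0
shift mm [ 0.3 -3.1  0.4]
turn deg [-1.3 -1.5 -6.3]
[-0.7  -0.3   0.24  1.93  0.34  1.15  0.83]
top sleeve [318.3 157.3] [([7, 11, 14, 6, 60], array([317.9, 156.2]))]
top knob [241.  181.8] [([0, 0, 29, 17, 275], array([240.6, 173.1])), ([0, 15, 29, 14, 320], array([239.9, 189.8]))]
top gate [284.3 151.2] [([11, 9, 5, 13, 51], array([283. , 151.7]))]
side sleeve [336.5 189.5] [([1, 0, 4, 6, 22], array([324.6, 177.3])), ([10, 11, 9, 7, 32], array([336.2, 189. ])), ([0, 21, 3, 5, 12], array([322.8, 198.1]))]
side knob [275.2 191.2] [([7, 0, 22, 22, 350], array([279.8, 186.2]))]
side gate [315.  167.9] [([0, 8, 28, 21, 284], array([315. , 171.3]))]
```

```bash
cat >> h.py <<'E'
def dark(f,u,v,w,thr=70):
    im=cv2.imread('pics/'+f+'.png').max(2);u,v=int(u),int(v);sub=im[v-w:v+w+1,u-w:u+w+1]
    m=(sub<thr).astype(np.uint8);n,l,st,cc=cv2.connectedComponentsWithStats(m)
    return [(st[i][:].tolist(),(cc[i]+[u-w,v-w]).round(1)) for i in range(1,n) if st[i][4]>8]
AX=-np.sin(np.radians(27))*ex+np.cos(np.radians(27))*np.array([0,0,1.])
RK=np.stack([np.cross(ey,-AX),ey,-AX],1)
E
python3 - <<'E'
from h import *
s=ctrl.get_state();print(s['ft_force'],s['joint_positions'].round(3),s['position'])
print(tri(('top5',317.9,156.2),('side5',336.2,189)))
t=dark('top0',240.7,182.4,11);u=dark('side0',275.6,192,11);print(t,u)
print(tri(('top0',*t[0][1]),('side0',*u[0][1])))
g=np.array([.595,.108,.094]);go(g+AX*.111,RK)
E
```

```text
[-0.08728869  0.24893813  0.23506065] [-0.684 -0.301  0.231  1.929  0.343  1.152  0.822] [0.5201446  0.09775936 0.32919919]
(array([ 0.64447015, -0.11612797,  0.20184686]), [np.float64(0.001128319262658398), np.float64(0.0011283192626584052)])
[([0, 0, 23, 18, 259], array([240.7, 177.6]))] [([4, 0, 19, 18, 243], array([278. , 188.4]))]
(array([0.60771228, 0.10846559, 0.09970243]), [np.float64(0.000702789830764451), np.float64(0.0007027898307645749)])
shift mm [ 39.4  15.6 132.7]
turn deg [-1.7 -1.6 -7. ]
```

```bash
python3 -m handwheel '[{"x":0.01,"y":0.004,"z":0.033,"wx":-0.4,"wy":-0.4,"wz":-1.7},{"x":0.02,"y":0.008,"z":0.066,"wx":-0.8,"wy":-0.8,"wz":-3.5},{"x":0.03,"y":0.012,"z":0.1,"wx":-1.2,"wy":-1.2,"wz":-5},{"x":0.039,"y":0.016,"z":0.133,"wx":-1.7,"wy":-1.6,"wz":-7},{"x":0.039,"y":0.016,"z":0.133,"wx":-1.7,"wy":-1.6,"wz":-7},{"x":0.039,"y":0.016,"z":0.133,"wx":-1.7,"wy":-1.6,"wz":-7}]' && python3 - <<'E'
from h import *
print(ctrl.get_state()['joint_positions'].round(3))
g=np.array([.595,.108,.094]);go(g+AX*.111,RK);shot('wrist','w7')
q=proj('w7',g);print(q,dark('w7',*q,45,60))
E
```

```text
time: 17.05
position: [0.5455, 0.1145, 0.1931]
tool_rot: [0.114, 2.67, -0.026]
ft_force: [1.3, 0.0, 0.9]
grip_width: 0.747
grip_force: 0.0
[-0.701 -0.187  0.279  2.124  0.376  0.811  0.862]
shift mm [ 0.6 -2.3 -0.1]
turn deg [ 0.  -0.1 -0. ]
[277.58790743 205.17498026] [([27, 26, 36, 40, 531], array([278.4, 203.5]))]
```

The knob head in the wrist mask is centred at (277,206), against the predicted (277.6,205.2). Advancing along the axis.

```bash
python3 -m handwheel '[{"x":0,"y":-0.002,"z":0.03,"wx":0,"wy":0,"wz":0},{"x":0,"y":-0.002,"z":0.06,"wx":0,"wy":0,"wz":0},{"x":0,"y":-0.002,"z":0.085,"wx":0,"wy":0,"wz":0},{"x":0,"y":-0.002,"z":0.105,"wx":0,"wy":0,"wz":0},{"x":0,"y":-0.002,"z":0.117,"wx":0,"wy":0,"wz":0},{"x":0,"y":-0.002,"z":0.123,"wx":0,"wy":0,"wz":0},{"x":0,"y":-0.002,"z":0.123,"wx":0,"wy":0,"wz":0}]' && python3 -m handwheel '[{"x":0,"y":0,"z":0,"wx":0,"wy":0,"wz":0},{"x":0,"y":0,"z":0,"wx":0,"wy":0,"wz":0},{"x":0,"y":0,"z":0,"wx":0,"wy":0,"wz":0},{"x":0,"y":0,"z":0,"wx":0,"wy":0,"wz":0},{"x":0,"y":0,"z":0,"wx":0,"wy":0,"wz":0},{"x":0,"y":0,"z":0,"wx":0,"wy":0,"wz":0},{"x":0,"y":0,"z":0,"wx":0,"wy":0,"wz":0}]' 0.02 40
python3 -c "
from h import *
print(ctrl.get_state()['joint_positions'].round(3))
go(np.array([.595,.108,.094])-AX*.012,RK)"
```

```text
time: 17.68
position: [0.6032, 0.1092, 0.0856]
tool_rot: [0.111, 2.665, -0.023]
ft_force: [0.6, 0.5, -0.5]
grip_width: 0.745
grip_force: 0.0
time: 18.27
position: [0.6016, 0.1071, 0.0845]
tool_rot: [0.112, 2.668, -0.026]
ft_force: [-3.6, -3.6, 5.4]
grip_width: 0.396
grip_force: 40.0
[-0.667  0.072  0.348  2.137  0.318  0.522  0.919]
shift mm [1.6 0.4 0.5]
turn deg [0.1 0.  0.1]
```

```bash
python3 -m handwheel '[{"x":0,"y":0,"z":-0.004,"wx":0,"wy":0,"wz":0},{"x":0,"y":0,"z":-0.008,"wx":0,"wy":0,"wz":0},{"x":0,"y":0,"z":-0.011,"wx":0,"wy":0,"wz":0},{"x":0,"y":0,"z":-0.013,"wx":0,"wy":0,"wz":0},{"x":0,"y":0,"z":-0.014,"wx":0,"wy":0,"wz":0},{"x":0,"y":0,"z":-0.014,"wx":0,"wy":0,"wz":0}]'; python3 -m handwheel '[{"x":0,"y":0,"z":0,"wx":0,"wy":0,"wz":0},{"x":0,"y":0,"z":0,"wx":0,"wy":0,"wz":0},{"x":0,"y":0,"z":0,"wx":0,"wy":0,"wz":0},{"x":0,"y":0,"z":0,"wx":0,"wy":0,"wz":0},{"x":0,"y":0,"z":0,"wx":0,"wy":0,"wz":0},{"x":0,"y":0,"z":0,"wx":0,"wy":0,"wz":0}]'
```

```text
time: 18.77
position: [0.5959, 0.1076, 0.0954]
tool_rot: [0.11, 2.666, -0.026]
ft_force: [14.8, -2.8, -15.4]
grip_width: 0.396
grip_force: 40.0
time: 19.27
position: [0.5959, 0.1076, 0.0954]
tool_rot: [0.111, 2.667, -0.026]
ft_force: [15.0, -1.4, -14.2]
grip_width: 0.39
grip_force: 40.0
```

Out to the stop (12.3 mm, about 19 N) and held. Now let it back in, release and withdraw.

```bash
python3 -m handwheel '[{"x":0,"y":0,"z":0.005,"wx":0,"wy":0,"wz":0},{"x":0,"y":0,"z":0.01,"wx":0,"wy":0,"wz":0},{"x":0,"y":0,"z":0.014,"wx":0,"wy":0,"wz":0},{"x":0,"y":0,"z":0.014,"wx":0,"wy":0,"wz":0}]'; python3 -m handwheel '[{"x":0,"y":0,"z":0,"wx":0,"wy":0,"wz":0},{"x":0,"y":0,"z":0,"wx":0,"wy":0,"wz":0},{"x":0,"y":0,"z":0,"wx":0,"wy":0,"wz":0},{"x":0,"y":0,"z":0,"wx":0,"wy":0,"wz":0},{"x":0,"y":0,"z":-0.02,"wx":0,"wy":0,"wz":0},{"x":0,"y":0,"z":-0.06,"wx":0,"wy":0,"wz":0},{"x":0,"y":0,"z":-0.1,"wx":0,"wy":0,"wz":0},{"x":0,"y":0,"z":-0.12,"wx":0,"wy":0,"wz":0},{"x":0,"y":0,"z":-0.12,"wx":0,"wy":0,"wz":0},{"x":0,"y":0,"z":-0.12,"wx":0,"wy":0,"wz":0}]' 0.07; python3 - <<'E'
from h import *
shot('wrist','w8');q=proj('w8',[.595,.108,.094]);print(q,dark('w8',*q,45,60))
shot('side','side8');shot('top','top8')
p=[.6445,-.116,.202];o=[]
for n in('top8','side8'):
    q=proj(n,p);d=dark(n,*q,10);print(n,q,d)
a=cv2.imread('pics/side2.png');b=cv2.imread('pics/side8.png');t=cv2.imread('pics/top8.png');t2=cv2.imread('pics/top2.png')
# tray ledge row profile (top view), unchanged since push?
for x in(305,310,315): print([int(v) for v in t2[192:206,x].max(1)],[int(v) for v in t[192:206,x].max(1)])
E
```

```text
time: 19.6
position: [0.6016, 0.1071, 0.0844]
tool_rot: [0.112, 2.668, -0.027]
ft_force: [-2.1, -5.1, 6.0]
grip_width: 0.393
grip_force: 40.0
time: 20.43
position: [0.5475, 0.1141, 0.1922]
tool_rot: [0.108, 2.665, -0.021]
ft_force: [-0.3, -0.5, -1.0]
grip_width: 0.802
grip_force: 0.0
[277.29392151 203.80567906] [([26, 25, 36, 40, 523], array([277.7, 201. ]))]
top8 [317.61613021 156.48879125] [([5, 8, 13, 6, 62], array([318.1, 156.2]))]
side8 [336.53563254 188.82725511] [([6, 8, 9, 7, 32], array([336.2, 189. ]))]
[160, 158, 148, 157, 162, 146, 90, 70, 93, 105, 118, 122, 122, 121] [160, 153, 144, 154, 156, 143, 86, 70, 91, 104, 112, 116, 120, 118]
[160, 156, 168, 166, 162, 150, 112, 71, 73, 101, 117, 118, 120, 124] [153, 155, 162, 163, 159, 149, 110, 65, 67, 98, 117, 120, 115, 118]
[166, 164, 152, 143, 159, 166, 153, 110, 95, 109, 116, 120, 121, 120] [158, 156, 148, 140, 156, 164, 148, 108, 91, 102, 114, 117, 120, 115]
```

The knob is back in, and the basket, gate and tray are unchanged. Handing in.

```bash
python3 -c "
from bench import ctrl
print(ctrl.close_job())"
```

```text
the job is handed in; nothing more can be done
None
```

I did every step and handed the job in at about 20 s, but no verdict came back: the tray was pushed to its stop, the gate pulled up to its stop, the farthest basket hung level on both prongs, and the start knob pulled out 12 mm, held about half a second and let back in. One joint read -0.301 against its -0.30 limit for a moment on the way to the knob.

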